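# Hold a pan handle home on its lug for the screw

### The arm

A 6-joint arm with a two-finger parallel gripper is mounted at the origin on the work surface. World frame = base frame: x ahead of the robot, y to its left, z up, the work surface at z = 0. Lengths are in m, angles in rad, forces in N, time in s.
With the tool pointing down it reaches from about 0.375 to 0.925 m from the base axis. Payload 5.7 kg.
Tool frame: the origin (TCP) lies at the very end of the fingers, on their centre line; the grasp point (between the pads) lies 19 mm behind it; z points along the fingers, y is the line along which they close (so a half turn about z gives the same grasp; the last joint's range is limited). The gripper opens to 85 mm and grips with 20 to 120 N. Pads are 22 mm wide; open, the fingers measure 114 mm over their backs; the gripper's body (76 mm by 85 mm) begins 54 mm behind the grasp point. The pads swing forward as they close: fully open they stand 13 mm farther back than shut.
Start: joints at [1.168, 0.359, 1.51, -0, 1.272, -0.115], TCP at [0.17, 0.575, 0.231] pointing down, gripper open.
Joint ranges: [-2.97, 2.97], [-1.01, 2.36], [0.21, 2.38], [-0.96, 4.11], [0.2, 2.71], [-2.98, 2.98]. Speed limits (rad/s): [2.39, 2.39, 3.14, 3.14, 3.14, 3.14].

### API

Orientations are given as [roll, pitch, yaw] about the fixed x, y, z axes, in that order (R = Rz(yaw) Ry(pitch) Rx(roll)).
In Python, from plant import ctrl gives the robot as it stands.
- The arm moves only by the shell command python3 -m pendant 'ROWS'. ROWS is a JSON object of lists of equal length, an entry for each row: "offset": the shift along the tool's x, y, z as a fraction of full scale, a list of three; "roll": the turn about the tool's z as a fraction of full scale; "claw": the finger opening in mm, from 0 to 85.4. A call has 1 to 8 rows; each row shifts and turns the commanded pose from where the row before left it, along the tool's axes as they then stand; what a row does not reach is not made up. Full scale, the value 1, is 0.1 m for a shift and pi/4 rad for a turn. A row lasts 1/10 s, in which the tool goes at most 50 mm and 8.59 degrees, less where a joint would pass 70% of its speed; a pose out of reach is approached as far as the arm can. A call with a number of a shift or a turn outside -1 to 1 is refused whole. A call with a gripper value outside its range is refused whole. The fingers move at their own pace and stop on an object; the grip force is fixed at half the most. Time passes only in rows, so rows that do not move let the fingers close. It gives the time, the measured TCP pose, the force, the opening and the grip force at its end, in the units of the state.
- ctrl.observe(): the state, without advancing time (a new reading comes with each control period).
- ctrl.grab_frame(name): name is "scene" or "side" or "wrist"; returns a dict with "image" (420x560x3 uint8, blue, green, red), "depth" (420x560 float32, m along the optical axis (not along the pixel's ray), 0 where there is no reading), "intrinsics" (3x3 intrinsics, pixels), "rvec" (rotation vector, rad) and "tvec" (3), from world to camera coordinates, as OpenCV has them. Camera axes: x right, y down, z forward; pixel columns grow to the right and rows downward; lengths in m; the calibration is good to about 2 mm. A picture is of the moment at which its call begins.
- ctrl.hand_in(): hands the job in; it is judged then, once.
The state is a dict: "time": time; "joint_positions": joint angles; "joint_velocities": joint speeds; "joint_efforts": joint torques, N m; "position": TCP position; "orientation": TCP orientation; "wrist_force": force on the tool from outside, world axes, zero at the start; "moment": the same for the moment, N m; "width": finger opening in m; "gripper_force": force on a finger pad.
Only numpy, scipy, OpenCV 4.12 (cv2) and the standard library are available. Lean on these libraries where they do the work, as an engineer would, in place of code of your own. Each camera call takes 0.05 s, during which the arm holds its last target. There are 200 camera calls.

### The job

The pan clamped in the wooden fixture needs its handle: take the longer of the two black handles off the bench, slide its steel collar gently over the spigot on the pan's side until you feel it seat flush and square against the lug, level and not twisted. Then be the third hand for the workmate who will run in the long screw: keep hold of the handle, with its tail end left clear for the screwdriver, and press it home along its length with a steady push of about 10 N for at least two seconds. The job ends while you are still holding and pressing, so do not let go or ease off, and leave everything else on the bench alone.

Things in the scene. Friction and masses are not known exactly. Their poses are not given: they have to be found in the camera images.
- handle: Long pan handle, the one to fit: black plastic with a steel collar at one end, 165 mm long, about 140 g (balance point mid-length), lying on its flat underside. Origin: mid-length, on the underside; x along it towards the collar, z up. Grip part (x -60 to +30) 26 wide, 26 high; then a neck 21 wide, 22 high to x = 52.5 and the collar, 27 wide, 26 high, to x = 82.5.
- handle_mouth (a point): Centre of the open mouth of the long handle's collar, 82.5 mm ahead of the handle's origin and 13 above its underside; axes as the handle's. The collar is a socket 17 x 17 mm inside, 30 deep, along the handle.
- handle_tail (a point): Centre of the long handle's tail end face, 82.5 mm behind its origin, 13 above the underside, with the head of the long screw in it (the tail, 23 x 23 mm, runs from x = -60 to -82.5); axes as the handle's.
- pan: Aluminium pan, 180 mm across, 60 high, mouth up, clamped in the fixture, immovable. Origin: centre of its underside, 18 above the bench; z up; -x points out along the spigot, so a fitted handle has the pan's yaw, its x along the pan's x. A flat lug (34 wide, 30 high) on its side carries a level spigot 40 above the pan's underside.
- lug_seat (a point): Centre of the lug's flat face, at the spigot's root, 92 mm from the pan's axis, 58 above the bench; axes as the pan's. The collar's mouth lies here when home. Spigot: round, 24 long towards -x, 13 across for the first 8, narrowing to 7 at its tip. All rigid: contact gives only about 1 mm per 20 N.
- fixture: Fixture fixed to the bench: plywood board 320 x 220 x 18 mm, from 130 in front of the pan's axis (spigot side) to 190 behind; wooden chocks and a toggle clamp (up to 130 above the bench) hold the pan from behind; the clamp's grip reaches 275 behind. Origin on the bench under the pan's axis; axes as the pan's.
- short_handle: Shorter handle of the same make, 120 long (collar's mouth at x = +60), same cross-section and axes: belongs to another pan, leave it alone. The two handles lie at either of two places.
- screwdriver: Screwdriver 200 long, lying on the bench; bystander.
- screw_tray: Small grey tray 75 x 55 x 22 high with screws; bystander.
- pan_lid: Aluminium lid 164 across with a black knob, 41 high in all; bystander.
- bowl_stack: Nested stack of five eared bowls, 150 across (180 over the ears) and 119 high; bystander.
- spare_pan: Second pan without handle, like the first, standing loose; bystander.
- basket: Small wicker basket 145 across, 48 high; bystander.
- keys: Bunch of keys on a ring with a round black fob, lying flat, 100 long, 8 high; its origin is under the fob; bystander.
Things that resemble listed ones, but are neither listed nor needed, are in the scene too. Leave any purple look-alike of the handle alone.

How it is judged:
On the way, in this order (a step that is already met when the one before it is completed fails the run):
1. the long handle is lifted clear of the bench in the gripper (height (world z) of handle above 0.03 m and contact force between the fingers and handle above 3 N), for 0.1 s.
2. the handle sits home, square and level on the lug and is pressed against it with 5 to 16 N, steadily for 1.5 s (x of handle_mouth in the frame of lug_seat between -0.003 and 0.003 m and y of handle_mouth in the frame of lug_seat between -0.004 and 0.004 m and z of handle_mouth in the frame of lug_seat between -0.004 and 0.004 m and angle between the x axis of handle and the x axis of pan, either way round below 0.09 rad and angle between handle's own z axis and vertical below 0.12 rad and contact force between handle and pan between 5 and 16 N and contact force between the fingers and handle above 3 N and x of the grasp point in the frame of handle above -0.055 m), for 1.5 s.
At the end, for the whole second after the job is handed in: Collar mouth within 3 mm of the lug face and 4 mm of its centre; handle within 0.09 rad of the spigot axis, 0.12 rad of level, still; handle pressed on the pan with 5 to 16 N; gripper still holding it, no nearer the tail than 55 mm behind its middle (all of step 2 and linear speed of handle below 0.02 m/s); the arm keeps its last pose, push and grip.
It fails at once if the handle is rammed against the pan with more than 45 N (contact force between handle and pan above 45 N).
It fails at once if the arm or gripper strikes the pan or the fixture (contact force between any of the arm, the fingers and fixture above 15 N).
It fails at once if a bystander (shorter handle, screwdriver, screw tray, lid, bowls, spare pan, basket or keys) is moved more than 30 mm (distance of any of short_handle, screwdriver, screw_tray, pan_lid, bowl_stack, spare_pan, basket, keys from where it was at the start of the episode above 0.03 m).
It also fails if it takes over 51 s, if anything falls off the work surface, if the arm or the gripper's body presses on something with over 40 N, if the wrist force passes 120 N, or if a joint passes its speed limit or range.

## Working session

There is one attempt and no reset: what is moved stays moved. The work goes in short steps, Python scripts to look and compute and a shell command to move; the robot and the scene stay as the last step left them, time stands still between calls to the robot, and variables do not carry over. Pictures are saved under pics/ and viewed, at most 10 in all, crops included, and the job is handed in when it is done.

```bash
mkdir -p pics; cat > h.py <<'E'
import numpy as np, cv2
from plant import ctrl
def grab(n):
    f=ctrl.grab_frame(n); np.savez('pics/%s.npz'%n,**f); return f
def load(n): return dict(np.load('pics/%s.npz'%n))
def cam(f):
    R=cv2.Rodrigues(np.array(f['rvec'],float))[0]; t=np.array(f['tvec'],float).ravel(); return R,t
def pts(f):
    R,t=cam(f); K=f['intrinsics']; d=f['depth']; v,u=np.mgrid[:d.shape[0],:d.shape[1]]
    c=np.stack([(u-K[0,2])/K[0,0]*d,(v-K[1,2])/K[1,1]*d,d],-1); return (c-t)@R
def ray(f,u,v,z):
    R,t=cam(f); o=-R.T@t; r=R.T@np.linalg.solve(f['intrinsics'],[u,v,1.]); return o+r*(z-o[2])/r[2]
def proj(f,p):
    R,t=cam(f); q=f['intrinsics']@(R@np.array(p,float)+t); return q[:2]/q[2]
E
python3 - <<'E'
from h import *
for n in ['scene','side']:
    f=grab(n); cv2.imwrite('pics/%s0.png'%n,f['image']); R,t=cam(f); print(n,-R.T@t,R[2],f['intrinsics'][0,0])
s=ctrl.observe(); print(s)
E
```

```text
scene [ 1.50694971 -0.71328757  0.99631203] [-0.63237607  0.48551467 -0.60363566] 473.2302188902481
side [-0.32160439 -0.80386119  0.88160223] [ 0.58741639  0.57672761 -0.56773871] 430.5202898142019
{'time': 0.1, 'joint_positions': array([ 1.16790340e+00,  3.59442996e-01,  1.51136382e+00, -1.14382621e-05,
        1.27251476e+00, -1.15119613e-01]), 'joint_velocities': array([ 3.15104660e-05, -2.47473556e-03, -2.08724640e-03, -1.42375545e-03,
       -5.76939405e-05, -2.07556306e-03]), 'joint_efforts': array([-3.32841828e-04, -5.28636646e+01, -2.79349440e+01, -1.75729424e-04,
        4.87811223e-03, -4.86376805e-06]), 'position': array([0.17006018, 0.57472648, 0.23051661]), 'orientation': array([-3.13987392e+00, -1.87738380e-04,  2.85382255e+00]), 'wrist_force': array([ 0.08999972,  0.12208446, -0.18450107]), 'moment': array([ 0.06231826,  0.03474536, -0.01724471]), 'gripper_force': 0.0, 'width': 0.08564129477727973}
```

View pics/scene0.png

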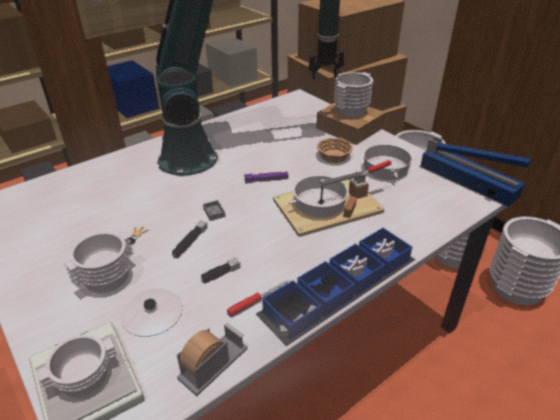

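View pics/side0.png

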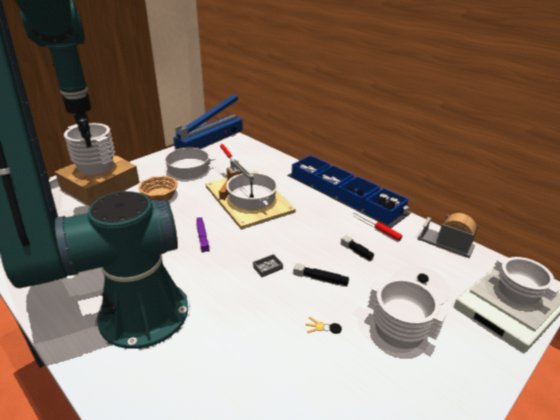

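The scene view shows three handle-like things: black at scene (190,238) / side (321,274), black and shorter at scene (221,269) / side (357,247), and purple at scene (266,177). I'll take the first. The pan in its fixture is at scene (320,195) / side (250,192). Next I'll measure and crop.

```bash
python3 - <<'E'
from h import *
S=load('scene');D=load('side')
a=cv2.resize(S['image'][215:290,165:250],None,fx=4,fy=4,interpolation=2)
b=cv2.resize(D['image'][165:230,205:300],None,fx=4,fy=4,interpolation=2)
c=cv2.resize(S['image'][165:235,265:390],None,fx=4,fy=4,interpolation=2)
H=np.zeros((600,800,3),np.uint8)
H[:300,:340]=a; H[:260,350:730]=b; H[310:590,:500]=c; cv2.imwrite('pics/crop.png',H)
for n,f,r in [('scene',S,(165,215,250,290)),('side',D,(285,230,380,295))]:
    P=pts(f); x0,y0,x1,y1=r
    hgt=P[...,2]; m=(hgt>0.006)&(hgt<.05); k=np.zeros(m.shape,bool); k[y0:y1,x0:x1]=1; m&=k
    n_,l,st,_=cv2.connectedComponentsWithStats(m.astype(np.uint8))
    for i in range(1,n_):
        if st[i,4]<60: continue
        p=P[l==i]; t=p[p[:,2]>np.percentile(p[:,2],95)-.008]
        (cx,cy),(w,h),an=cv2.minAreaRect((t[:,:2]*1000).astype(np.float32))
        print(n,st[i],'rect',cx,cy,w,h,an,'z95',np.percentile(p[:,2],95))
        br=f['image'][l==i].mean(1); q=p[br>110]; print(' bright mean',q.mean(0) if len(q) else None,'mean',p.mean(0))
    # board: yellow-ish at z~18
    hsv=cv2.cvtColor(f['image'],40)
    m=(abs(hgt-.018)<.006)&(hsv[...,1]>60)
    n_,l,st,_=cv2.connectedComponentsWithStats(m.astype(np.uint8))
    for i in range(1,n_):
        if st[i,4]>400:
            p=P[l==i]; print(n,'board',st[i],cv2.minAreaRect((p[:,:2]*1000).astype(np.float32)),cv2.boxPoints(cv2.minAreaRect((p[:,:2]*1000).astype(np.float32))).round().tolist())
    rg=(265,165,390,235) if n=='scene' else (205,155,300,225)
    k=np.zeros(m.shape,bool); k[rg[1]:rg[3],rg[0]:rg[2]]=1
    m=k&(abs(hgt-.078)<.005)&(hsv[...,1]<60); p=P[m]
    A=np.c_[2*p[:,:2],np.ones(len(p))]
    for it in range(5):
        s=np.linalg.lstsq(A,(p[:,:2]**2).sum(1),rcond=None)[0]; r=np.sqrt(s[2]+s[0]**2+s[1]**2)
        g=abs(np.linalg.norm(p[:,:2]-s[:2],axis=1)-r)<.012; p=p[g];A=A[g]
    print(n,'pan rim',len(p),s[:2],r)
E
```

```text
scene [172 220  36  38 413] rect 446.7564392089844 -239.70065307617188 29.759002685546875 167.8995819091797 28.057214736938477 z95 0.026928009670476972
 bright mean [ 0.41935872 -0.1893182   0.02325371] mean [ 0.451705   -0.24402176  0.02033326]
scene [201 257  40  26 401] rect 626.8181762695312 -241.06173706054688 121.84722137451172 31.400718688964844 89.33436584472656 z95 0.0272956197639239
 bright mean [ 0.6272994  -0.20231382  0.02366448] mean [ 0.62992876 -0.24204336  0.01972655]
scene board [ 274  192  110   43 1560] ((582.55712890625, 223.21168518066406), (321.72430419921875, 223.66021728515625), 74.16492462158203) [[431.0, 99.0], [646.0, 38.0], [734.0, 347.0], [519.0, 408.0]]
scene pan rim 118 [0.57320506 0.19886516] 0.0895090589977062
side [340 235  34  26 313] rect 619.502197265625 -244.154052734375 120.40904998779297 30.60874366760254 84.32410430908203 z95 0.02636505140491155
 bright mean [ 0.6239836  -0.21033553  0.02327478] mean [ 0.6171086  -0.24432429  0.01953284]
side [293 263  56  23 548] rect 443.68780517578125 -242.27651977539062 35.29298400878906 164.88839721679688 27.740711212158203 z95 0.02636782113285241
 bright mean [ 0.42450388 -0.20439907  0.02347323] mean [ 0.43745877 -0.24547658  0.01975944]
side board [397 113 163  55 413] ((1688.3673095703125, -117.58273315429688), (30.55271339416504, 802.5563354492188), 0.5504099130630493) [[1669.0, 284.0], [1677.0, -519.0], [1707.0, -519.0], [1700.0, 284.0]]
side board [ 206  178   89   49 1201] ((574.5335083007812, 222.48300170898438), (325.8479919433594, 221.35943603515625), 74.68913269042969) [[425.0, 95.0], [638.0, 36.0], [724.0, 350.0], [511.0, 409.0]]
side board [ 98 313  88  33 738] ((-45.087974548339844, -53.237831115722656), (98.3796615600586, 224.87551879882812), 48.6402587890625) [[-162.0, -16.0], [7.0, -164.0], [72.0, -91.0], [-97.0, 58.0]]
side pan rim 106 [0.56838262 0.19603144] 0.08950663266533515
```

View pics/crop.png

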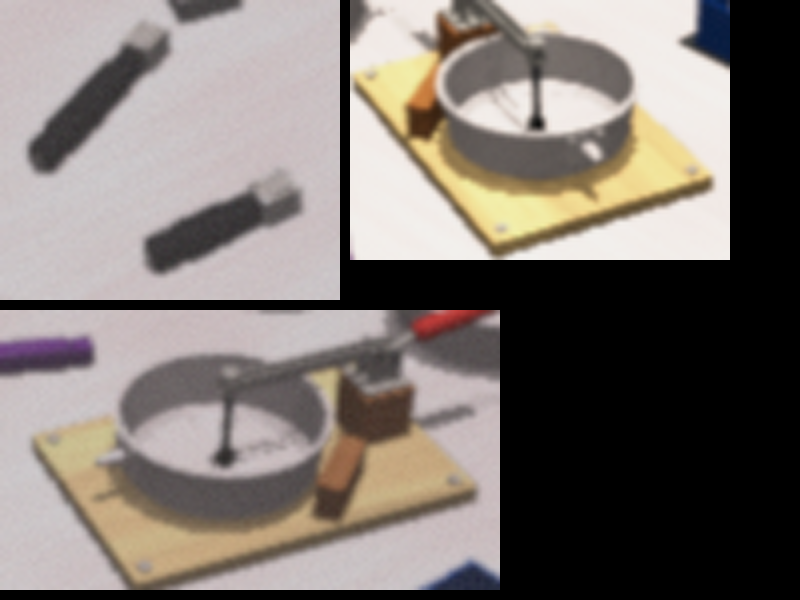

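The crop confirms the choice: the black handle at scene (190,238) is 165–168 mm long, with its collar at scene (203,226). The one at (221,269) is 120 mm and the purple one is ignored. The spigot points towards -y, at side (353→ ~268,203). Before moving I'll check for obstacles near the start and get the move numbers.

```bash
cat >> h.py <<'E'
from scipy.spatial.transform import Rotation as Ro
def to(x,y,z,yaw=None,frm=None):
    s=ctrl.observe(); p=s['position'] if frm is None else np.array(frm,float); o=s['orientation']
    d=Ro.from_euler('xyz',o).as_matrix().T@(np.array([x,y,z])-p)
    print('pos',s['position'].round(4),'rpy',o.round(4),'w',round(s['width'],4),'F',s['wrist_force'].round(2),'t',s['time'])
    print('tool shift fraction',(d/.1).round(3), 'roll frac', None if yaw is None else round(((o[2]-yaw+np.pi)%(2*np.pi)-np.pi)/(np.pi/4),3))
E
python3 - <<'E'
from h import *
P=pts(load('scene')); print('lookalike bowls',P[92,353],P[80,345],P[85,365]); print('min x,y of bowls', P[75:115,335:372].reshape(-1,3).min(0))
to(.48,.2,.231)
to(.445,-.241,.14,2.06,frm=(.48,.2,.231))
E
```

```text
lookalike bowls [0.26486257 0.64629799 0.19777456] [0.15677181 0.70741948 0.19863602] [0.2940387  0.6811299  0.22802339]
min x,y of bowls [-0.41290896 -0.71328757 -0.36379542]
pos [0.1701 0.5747 0.2305] rpy [-3.1399e+00 -2.0000e-04  2.8538e+00] w 0.0856 F [ 0.09  0.12 -0.18] t 0.1
tool shift fraction [-4.035e+00 -2.714e+00 -1.000e-03] roll frac None
pos [0.1701 0.5747 0.2305] rpy [-3.1399e+00 -2.0000e-04  2.8538e+00] w 0.0856 F [ 0.09  0.12 -0.18] t 0.1
tool shift fraction [-0.916 -4.326  0.917] roll frac 1.011
```

```bash
python3 -m pendant '{"offset":[[0,0,-0.3],[0,0,-0.3],[-0.25,-0.2,0],[-0.25,-0.2,0],[-0.25,-0.2,0],[-0.25,-0.2,0],[-0.25,-0.2,0],[-0.25,-0.2,0]],"roll":[0,0,0,0,0,0,0,0],"claw":[85,85,85,85,85,85,85,85]}'
python3 -m pendant '{"offset":[[-0.3,-0.2,0],[-0.3,-0.2,0],[-0.3,-0.2,0],[-0.3,-0.2,0],[-0.3,-0.2,0],[-0.3,-0.2,0],[-0.3,-0.2,0],[-0.3,-0.2,0]],"roll":[0,0,0,0,0,0,0,0],"claw":[85,85,85,85,85,85,85,85]}'
python3 -c "
from h import *
to(.445,-.241,.14,2.06)"
```

```text
time: 0.9
position: [0.2804, 0.4163, 0.2909]
orientation: [-3.141, -0.0, 2.854]
wrist_force: [0.7, 0.3, 0.0]
width: 0.0849
gripper_force: 0.0
time: 1.7
position: [0.4652, 0.1947, 0.291]
orientation: [-3.141, -0.001, 2.854]
wrist_force: [0.9, 1.0, 1.0]
width: 0.0852
gripper_force: 0.0
pos [0.4652 0.1947 0.291 ] rpy [-3.1412e+00 -6.0000e-04  2.8537e+00] w 0.0852 F [0.86 0.96 1.  ] t 1.7
tool shift fraction [-1.044 -4.235  1.511] roll frac 1.011
```

```bash
python3 -m pendant '{"offset":[[-0.09,-0.35,0.1],[-0.09,-0.35,0.1],[-0.09,-0.35,0.1],[-0.09,-0.35,0.1],[-0.09,-0.35,0.1],[-0.09,-0.35,0.1],[-0.09,-0.35,0.1],[-0.09,-0.35,0.1]],"roll":[0,0,0,0,0,0,0,0],"claw":[85,85,85,85,85,85,85,85]}'
python3 -m pendant '{"offset":[[-0.08,-0.36,0.1],[-0.08,-0.36,0.1],[-0.08,-0.36,0.1],[-0.08,-0.36,0.1],[0,0,0],[0,0,0],[0,0,0],[0,0,0]],"roll":[0,0,0,0,0.18,0.18,0.18,0.18],"claw":[85,85,85,85,85,85,85,85]}'
python3 -m pendant '{"offset":[[0,0,0],[0,0,0],[0,0,0],[0,0,0]],"roll":[0.18,0.11,0,0],"claw":[85,85,85,85]}'
python3 - <<'E'
from h import *
f=grab('wrist'); im=f['image']; P=pts(f); z=P[...,2]
to(.445,-.241,.14,2.06)
m=(z>.008)&(z<.04); n_,l,st,_=cv2.connectedComponentsWithStats(m.astype(np.uint8))
for i in range(1,n_):
    if st[i,4]>800:
        p=P[l==i]; t=p[p[:,2]>.018]; print(st[i],cv2.minAreaRect((t[:,:2]*1000).astype(np.float32)),np.percentile(p[:,2],95)); q=p[im[l==i].mean(1)>110]; print(len(q),q.mean(0) if len(q) else 0)
cv2.imwrite('pics/w1.png',im)
E
```

```text
time: 2.5
position: [0.4538, -0.0941, 0.2107]
orientation: [3.142, -0.0, 2.854]
wrist_force: [1.0, -0.7, -0.1]
width: 0.0848
gripper_force: 0.0
time: 3.3
position: [0.4437, -0.24, 0.1709]
orientation: [-3.141, -0.001, 2.282]
wrist_force: [-0.6, -0.5, -1.1]
width: 0.0851
gripper_force: 0.0
time: 3.7
position: [0.444, -0.2398, 0.1711]
orientation: [-3.141, -0.0, 2.063]
wrist_force: [-0.2, 0.1, 0.3]
width: 0.0847
gripper_force: 0.0
pos [ 0.444  -0.2399  0.1712] rpy [-3.1414e+00 -2.0000e-04  2.0628e+00] w 0.0847 F [ 0.08  0.73 -0.41] t 3.75
tool shift fraction [-0.014  0.003  0.312] roll frac 0.004
[239   0  83  46 817] ((384.3646240234375, -127.97117614746094), (55.89906692504883, 27.855480194091797), 28.360698699951172) 0.022748505346973525
37 [ 0.37133898 -0.12260593  0.01078213]
[ 262   92   39  198 6059] ((444.6707458496094, -243.104736328125), (26.842424392700195, 163.72744750976562), 26.497802734375) 0.02668479227997872
1038 [ 0.41553551 -0.18012171  0.02569218]
[ 432  226   88   92 3244] ((625.0949096679688, -223.64157104492188), (79.51689147949219, 28.581218719482422), 86.93375396728516) 0.026642096076844868
926 [ 0.62697697 -0.1986115   0.02581966]
```

View pics/w1.png

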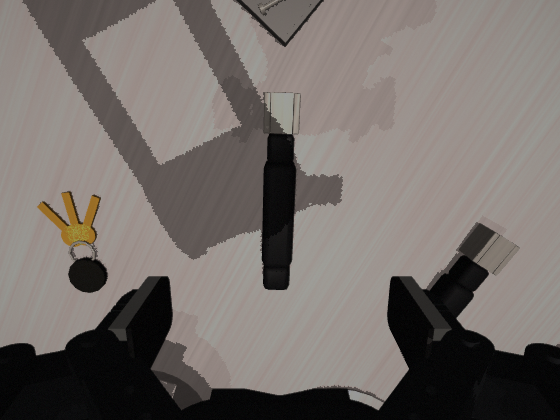

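The wrist view shows the long handle standing upright from (282,92) to (277,290), with the collar up at (282,113). The keys are at (85,240) and the short handle at (480,255), both clear of the fingers.

```bash
python3 -m pendant '{"offset":[[0,0,0],[0,0,0]],"roll":[0.038,0],"claw":[85,85]}'
python3 -c "
from h import *
to(.4447,-.2431,.005,2.033)"
```

```text
time: 3.95
position: [0.4441, -0.24, 0.1713]
orientation: [-3.141, -0.0, 2.03]
wrist_force: [-0.2, -0.1, 0.7]
width: 0.085
gripper_force: 0.0
pos [ 0.4441 -0.24    0.1713] rpy [-3.1415 -0.      2.0301] w 0.085 F [-0.17 -0.07  0.69] t 3.95
tool shift fraction [-0.031 -0.009  1.663] roll frac -0.004
```

```bash
python3 -m pendant '{"offset":[[-0.03,-0.01,0.35],[0,0,0.35],[0,0,0.35],[0,0,0.3],[0,0,0.2],[0,0,0.11],[0,0,0],[0,0,0]],"roll":[0,0,0,0,0,0,0,0],"claw":[85,85,85,85,85,85,85,20]}'
python3 -m pendant '{"offset":[[0,0,0],[0,0,0],[0,0,0],[0,0,0],[0,0,0],[0,0,0],[0,0,0],[0,0,0]],"roll":[0,0,0,0,0,0,0,0],"claw":[20,20,20,20,20,20,20,20]}'
```

```text
time: 4.75
position: [0.445, -0.2434, 0.0058]
orientation: [3.141, 0.001, 2.031]
wrist_force: [0.5, -0.3, -1.0]
width: 0.0725
gripper_force: 0.0
time: 5.55
position: [0.4451, -0.2435, 0.0063]
orientation: [3.141, 0.002, 2.031]
wrist_force: [-0.9, 0.2, 6.8]
width: 0.0247
gripper_force: 59.8
```

```bash
python3 -m pendant '{"offset":[[0,0,-0.1],[0,0,-0.15],[0,0,-0.2],[0,0,-0.2],[0,0,-0.25],[0,0,-0.1],[0,0,0],[0,0,0]],"roll":[0,0,0,0,0,0,0.17,0.17],"claw":[20,20,20,20,20,20,20,20]}'
python3 -m pendant '{"offset":[[0,0,0],[0,0,0],[0,0,0],[0,0,0],[0,0,0]],"roll":[0.17,0.17,0.17,0.08,0],"claw":[20,20,20,20,20]}'
python3 -c "
from h import *
to(.505,-.035,.07,1.299)"
```

```text
time: 6.35
position: [0.4446, -0.2432, 0.106]
orientation: [3.141, 0.001, 1.758]
wrist_force: [-0.1, 1.3, -1.4]
width: 0.025
gripper_force: 59.0
time: 6.85
position: [0.4443, -0.2429, 0.1052]
orientation: [-3.141, -0.0, 1.3]
wrist_force: [-0.1, 0.1, -0.7]
width: 0.0249
gripper_force: 59.0
pos [ 0.4443 -0.2429  0.1052] rpy [-3.1411e+00 -1.0000e-04  1.2998e+00] w 0.0249 F [-0.11  0.12 -0.72] t 6.85
tool shift fraction [2.166 0.029 0.352] roll frac 0.001
```

```bash
python3 -m pendant '{"offset":[[0.3,0,0],[0.3,0,0],[0.3,0,0],[0.3,0,0],[0.3,0,0],[0.3,0.03,0],[0.2,0,0],[0.15,0,0]],"roll":[0,0,0,0,0,0,0,0],"claw":[20,20,20,20,20,20,20,20]}'
python3 -m pendant '{"offset":[[0,0,0.2],[0,0,0.15],[0,0,0],[0,0,0]],"roll":[0,0,0,0],"claw":[20,20,20,20]}'
python3 - <<'E'
from h import *
H=np.zeros((590,790,3),np.uint8)
for n in ['scene','side','wrist']:
    f=grab(n)
W=load('wrist')['image']; H[:300,:400]=cv2.resize(W,(400,300))
D=load('side')['image']; H[305:585,:380]=cv2.resize(D[165:235,200:295],None,fx=4,fy=4)
S=load('scene')['image']; H[305:585,400:780]=cv2.resize(S[165:235,255:350],None,fx=4,fy=4)
cv2.imwrite('pics/c2.png',H)
to(.512,-.015,.05,1.299)
# predicted lug seat & spigot tip pixels
c,s=np.cos(1.299),np.sin(1.299); pan=np.array([.571,.1965])
for k,x in [('seat',-.092),('tip',-.116)]:
    p=[pan[0]+x*c,pan[1]+x*s,.058]; print(k,np.round(p,4),[(n,proj(load(n),p).round(1)) for n in ['scene','side','wrist']])
P=pts(load('wrist')); z=P[...,2]
E
```

```text
time: 7.65
position: [0.505, -0.0353, 0.1052]
orientation: [-3.141, 0.0, 1.303]
wrist_force: [0.0, -0.1, -0.5]
width: 0.0251
gripper_force: 59.0
time: 8.05
position: [0.5046, -0.0369, 0.0703]
orientation: [-3.141, 0.0, 1.301]
wrist_force: [0.0, 0.2, -1.2]
width: 0.0247
gripper_force: 59.1
pos [ 0.5056 -0.0371  0.0711] rpy [3.1402e+00 1.0000e-04 1.3002e+00] w 0.0248 F [ 0.28 -0.21 -1.6 ] t 8.2
tool shift fraction [0.23  0.003 0.211] roll frac 0.001
seat [0.5463 0.1079 0.058 ] [('scene', array([295.2, 201. ])), ('side', array([263.7, 200.9])), ('wrist', array([ 278.5, -141.3]))]
tip [0.5399 0.0848 0.058 ] [('scene', array([288.6, 202.6])), ('side', array([267. , 204.3])), ('wrist', array([278.5, -58.9]))]
```

View pics/c2.png

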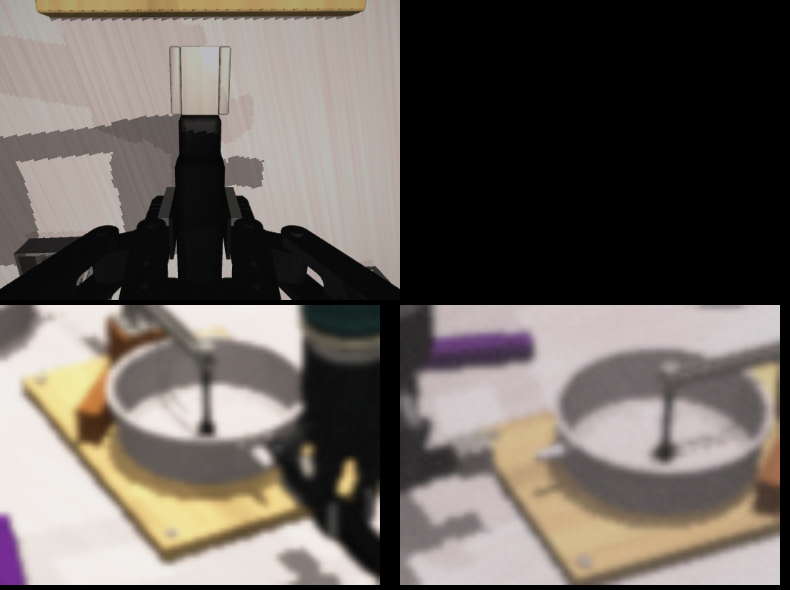

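Wrist view: the handle is square in the grip, with the collar mouth at about (200,47) in the scaled view and the board edge level and centred on it. The spigot tip is at about (289.5,203) in scene and (267,204.5) in side, against predictions of (288.6,202.6) and (267,204.3). Next I'll refine the collar and board edge numerically.

```bash
python3 - <<'E'
from h import *
c,s=np.cos(1.299),np.sin(1.299); pan=np.array([.571,.1965]); ux=np.array([c,s]); uy=np.array([-s,c])
seat=pan-.092*ux
f=load('wrist'); P=pts(f); z=P[...,2]; im=f['image']; hsv=cv2.cvtColor(im,40)
o=np.array([.5050,-.0370])
def fr(p): return np.c_[(p[:,:2]-seat)@ux,(p[:,:2]-seat)@uy,p[:,2]]
print('TCP in lug frame',fr(np.array([[*o,.0707]])))
k=np.zeros(z.shape,bool); k[55:165,225:335]=1
m=k&(z>.075)&(im.mean(2)>110); q=fr(P[m]); print('collar n',m.sum(),'x',np.percentile(q[:,0],[.5,99.5]),'y',np.percentile(q[:,1],[1,50,99]),'z',np.percentile(q[:,2],[5,50,95]))
# collar top: tilt fits
A=np.c_[q[:,:2]-q[:,:2].mean(0),np.ones(len(q))]; g=q[:,2]>np.percentile(q[:,2],30)-.004
print('top plane slope x,y, z',np.linalg.lstsq(A[g],q[g,2],rcond=None)[0])
# handle centre line by rows
m2=(z>.06)&k|((z>.06)&(np.arange(560)[None]>240)&(np.arange(560)[None]<325)&(np.arange(420)[:,None]<255)&(np.arange(420)[:,None]>165))
C=[]
for r in range(60,255,4):
    cc=np.where(m2[r])[0]
    if len(cc)>10: a=fr(P[r,[cc[0]+1,cc[-1]-1]]); C.append([*a.mean(0),np.ptp(a[:,1])])
C=np.array(C); pf=np.polyfit(C[:,0],C[:,1],1); print('centreline slope',pf[0],'y at seat',pf[1],'widths',C[[2,-2],3])
# board
m=(hsv[...,1]>60)&(abs(z-.018)<.006)&(np.arange(420)[:,None]<40); e=[]
for u in range(70,500,10):
    r=np.where(m[:,u])[0]
    if len(r): e.append(fr(P[[r[-1]],[u]])[0])
e=np.array(e); print('board edge x at y=0, slope dx/dy',np.polyfit(e[:,1],e[:,0],1)[::-1]); q=fr(P[m]); print('board y ext',q[:,1].min(),q[:,1].max(), 'z',np.median(q[:,2]))
E
```

```text
TCP in lug frame [[-0.15064677  0.00089122  0.0707    ]]
collar n 7680 x [-0.09772686 -0.06809183] y [-0.01344488 -0.00051866  0.01251066] z [0.0893454  0.09042717 0.09147651]
top plane slope x,y, z [0.02161267 0.000708   0.09102276]
centreline slope 0.021134438798909232 y at seat 0.0015688569265430697 widths [0.02581378 0.02470357]
board edge x at y=0, slope dx/dy [-0.04014406 -0.0064662 ]
board y ext -0.11075465494827656 0.10851717720614862 z 0.017468308226253868
```

```bash
python3 -m pendant '{"offset":[[0,-0.008,0.1],[0,0,0.096],[0.1,-0.002,0],[0.1,-0.002,0],[0.1,-0.002,0],[0,0,0],[0,0,0]],"roll":[0.02,0,0,0,0,0,0],"claw":[20,20,20,20,20,20,20]}'
python3 - <<'E'
from h import *
for n in ['scene','wrist','side']: grab(n)
S=load('scene')['image']; D=load('side')['image']
H=np.zeros((590,790,3),np.uint8); H[:480,:420]=cv2.resize(S[170:230,260:312:],(420,480)); H[:400,425:785]=cv2.resize(D[180:220,245:281],(360,400)); cv2.imwrite('pics/c3.png',H)
to(.5,0,.05,1.285)
E
```

```text
time: 8.9
position: [0.5123, -0.007, 0.0509]
orientation: [3.141, 0.0, 1.286]
wrist_force: [0.2, 0.1, -1.4]
width: 0.0247
gripper_force: 59.1
pos [ 0.5121 -0.0077  0.0508] rpy [3.1414e+00 2.0000e-04 1.2846e+00] w 0.0247 F [ 0.15 -1.74 -1.39] t 9.05
tool shift fraction [ 0.04  -0.138  0.008] roll frac -0.0
```

View pics/c3.png

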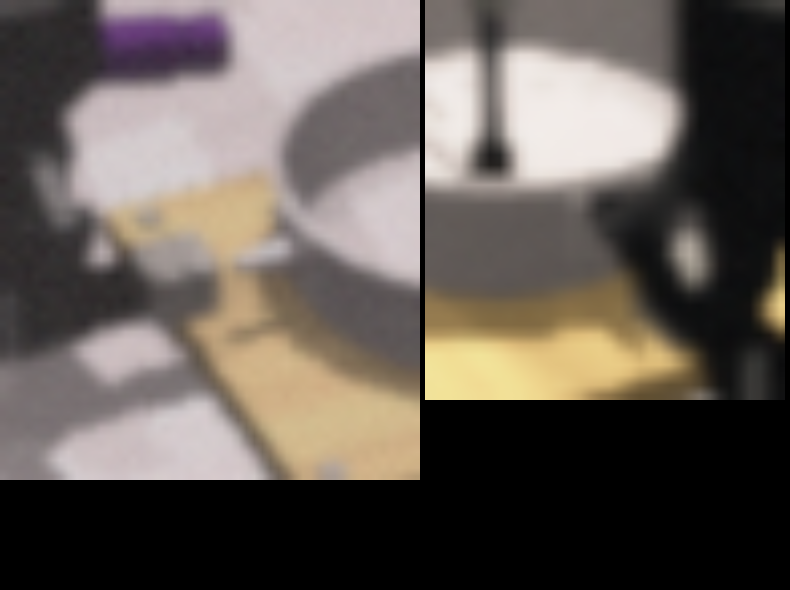

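The scene crop shows the collar mouth, centre at about (215,268), right in front of the spigot tip at (237,258) and in line with it. In the side view the fingers hide the collar. Advancing gently.

```bash
python3 -m pendant '{"offset":[[0.03,-0.001,0],[0.03,-0.001,0],[0.03,0,0],[0.03,-0.001,0],[0.03,-0.001,0],[0.03,0,0],[0.03,-0.001,0],[0,0,0]],"roll":[0,0,0,0,0,0,0,0],"claw":[20,20,20,20,20,20,20,20]}'
python3 - <<'E'
from h import *
to(.5,0,.05,1.285); s=ctrl.observe(); print(s['moment'])
E
```

```text
time: 9.85
position: [0.5176, 0.0131, 0.0507]
orientation: [-3.142, 0.0, 1.285]
wrist_force: [-0.1, -0.2, -0.9]
width: 0.0246
gripper_force: 59.1
pos [0.5176 0.0131 0.0507] rpy [-3.1416  0.      1.285 ] w 0.0246 F [-0.08 -0.23 -0.89] t 9.85
tool shift fraction [-0.175 -0.132  0.007] roll frac 0.0
[-0.04921121 -0.00082721 -0.0117856 ]
```

```bash
python3 -m pendant '{"offset":[[0.02,-0.001,0],[0.02,0,0],[0.02,-0.001,0],[0.02,0,0],[0.02,-0.001,0],[0.01,0,0],[0,0,0],[0,0,0]],"roll":[0,0,0,0,0,0,0,0],"claw":[20,20,20,20,20,20,20,20]}'
python3 -m pendant '{"offset":[[0.005,0,0],[0,0,0],[0.005,0,0],[0,0,0],[0,0,0]],"roll":[0,0,0,0,0],"claw":[20,20,20,20,20]}'
python3 -m pendant '{"offset":[[0.005,0,0],[0,0,0],[0,0,0]],"roll":[0,0,0],"claw":[20,20,20]}'
```

```text
time: 10.65
position: [0.5203, 0.0233, 0.0507]
orientation: [-3.141, 0.0, 1.285]
wrist_force: [0.4, 0.4, -1.6]
width: 0.0245
gripper_force: 59.1
time: 11.15
position: [0.5206, 0.0243, 0.0507]
orientation: [-3.142, 0.0, 1.285]
wrist_force: [0.4, 0.2, -1.5]
width: 0.0245
gripper_force: 59.1
time: 11.45
position: [0.5207, 0.0248, 0.0507]
orientation: [-3.142, 0.0, 1.285]
wrist_force: [-0.5, -0.7, -1.0]
width: 0.0243
gripper_force: 59.1
```

```bash
for i in 1 2; do :; done; python3 -m pendant '{"offset":[[0.005,0,0],[0,0,0],[0.005,0,0],[0,0,0]],"roll":[0,0,0,0],"claw":[20,20,20,20]}'
python3 -m pendant '{"offset":[[0.005,0,0],[0,0,0],[0,0,0]],"roll":[0,0,0],"claw":[20,20,20]}'
python3 -m pendant '{"offset":[[0.005,0,0],[0,0,0],[0,0,0]],"roll":[0,0,0],"claw":[20,20,20]}'
```

```text
time: 11.85
position: [0.5211, 0.0258, 0.0507]
orientation: [3.142, 0.0, 1.285]
wrist_force: [-0.2, -0.3, -1.6]
width: 0.0251
gripper_force: 59.1
time: 12.15
position: [0.5212, 0.0262, 0.0507]
orientation: [-3.142, 0.0, 1.285]
wrist_force: [0.4, 0.3, 0.1]
width: 0.0247
gripper_force: 59.1
time: 12.45
position: [0.5213, 0.0267, 0.0507]
orientation: [-3.142, 0.0, 1.285]
wrist_force: [0.1, -0.5, -1.6]
width: 0.0246
gripper_force: 59.1
```

```bash
python3 -m pendant '{"offset":[[0.005,0,0],[0,0,0],[0,0,0]],"roll":[0,0,0],"claw":[20,20,20]}'
python3 -m pendant '{"offset":[[0.005,0,0],[0,0,0],[0,0,0]],"roll":[0,0,0],"claw":[20,20,20]}'
python3 -m pendant '{"offset":[[0.005,0,0],[0,0,0],[0,0,0]],"roll":[0,0,0],"claw":[20,20,20]}'
```

```text
time: 12.75
position: [0.5213, 0.0268, 0.0507]
orientation: [-3.142, 0.001, 1.285]
wrist_force: [-1.5, -5.1, 0.4]
width: 0.0246
gripper_force: 59.2
time: 13.05
position: [0.5213, 0.0268, 0.0507]
orientation: [-3.141, 0.002, 1.285]
wrist_force: [-2.2, -7.1, 0.6]
width: 0.0248
gripper_force: 59.3
time: 13.35
position: [0.5214, 0.0268, 0.0507]
orientation: [-3.142, 0.002, 1.285]
wrist_force: [-1.7, -9.7, 0.2]
width: 0.0246
gripper_force: 59.3
```

Contact came where the lug was expected (2 mm from the estimate) and the push is about 10 N. I'll hold and check that it is level and square.

```bash
python3 -m pendant '{"offset":[[0,0,0],[0,0,0],[0,0,0],[0,0,0],[0,0,0],[0,0,0],[0,0,0],[0,0,0]],"roll":[0,0,0,0,0,0,0,0],"claw":[20,20,20,20,20,20,20,20]}'
python3 - <<'E'
from h import *
c,s=np.cos(1.3055),np.sin(1.3055); ux=np.array([c,s]); uy=np.array([-s,c]); t=ctrl.observe()['position'][:2]
f=grab('wrist'); P=pts(f); z=P[...,2]; im=f['image']
k=np.zeros(z.shape,bool); k[55:165,225:335]=1
m=k&(abs(z-.07)<.008)&(im.mean(2)>100); q=np.c_[(P[m][:,:2]-t)@ux,(P[m][:,:2]-t)@uy,P[m][:,2]]
print(m.sum(),np.percentile(q,[1,50,99],axis=0).round(4)); A=np.c_[q[:,:2]-q[:,:2].mean(0),np.ones(len(q))]; print(np.linalg.lstsq(A,q[:,2],rcond=None)[0])
C=[]
for r in range(62,250,4):
    cc=np.where((z[r,235:330]>.045))[0]+235
    if 30<len(cc): a=P[r,[cc[0]+1,cc[-1]-1],:2]-t; C.append([(a@ux).mean(),(a@uy).mean()])
C=np.array(C); print('yaw slope',np.polyfit(C[:,0],C[:,1],1)); cv2.imwrite('pics/w4.png',im); print(ctrl.observe()['wrist_force'])
E
```

```text
time: 14.15
position: [0.5214, 0.0268, 0.0507]
orientation: [-3.141, 0.002, 1.285]
wrist_force: [-0.8, -9.1, -0.1]
width: 0.0248
gripper_force: 59.3
8018 [[ 0.0531 -0.0164  0.0686]
 [ 0.069  -0.0025  0.0702]
 [ 0.0838  0.0109  0.0777]]
[0.03874245 0.00109659 0.07033946]
yaw slope [-0.0164887  -0.00151439]
[-1.3226952  -9.35281296 -0.23057824]
```

View pics/w4.png

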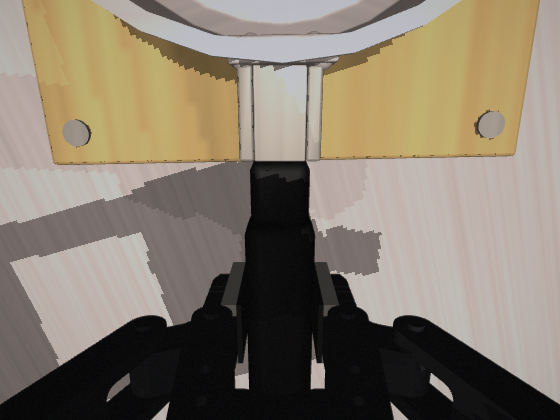

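The wrist view shows the collar flush against the lug at about (280,62) and centred on it. It is about 1° off the board edge, which runs from (52,163) to (515,155). The collar top is at 70 mm, so it is level, and the push is steady at 9–10 N. I'll hold a little longer, then hand in.

```bash
python3 -m pendant '{"offset":[[0,0,0],[0,0,0],[0,0,0],[0,0,0],[0,0,0],[0,0,0],[0,0,0],[0,0,0]],"roll":[0,0,0,0,0,0,0,0],"claw":[20,20,20,20,20,20,20,20]}' && python3 -m pendant '{"offset":[[0,0,0],[0,0,0],[0,0,0],[0,0,0],[0,0,0],[0,0,0],[0,0,0],[0,0,0]],"roll":[0,0,0,0,0,0,0,0],"claw":[20,20,20,20,20,20,20,20]}' && python3 -c "
from plant import ctrl
print(ctrl.observe()['wrist_force']); print(ctrl.hand_in())"
```

```text
time: 15.0
position: [0.5214, 0.0268, 0.0507]
orientation: [-3.141, 0.002, 1.285]
wrist_force: [-1.4, -9.6, -0.9]
width: 0.025
gripper_force: 59.3
time: 15.8
position: [0.5214, 0.0268, 0.0507]
orientation: [-3.141, 0.002, 1.285]
wrist_force: [-2.5, -9.9, 1.0]
width: 0.0246
gripper_force: 59.3
[-2.54757478 -9.87531698  1.02956991]
the job is handed in; nothing more can be done
None
```

The long handle is seated flush on the lug, about 1° off square and level. I handed the job in at 15.8 s with the gripper still holding it at mid-length, tail clear, pressing with about 10 N; the interface gave no verdict.

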